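# Pack the print press and hold the wedge

## Task

A freshly glued print lies in the wooden print press, but the sprung steel pressure bar does not reach it. Slide the flat wooden packers in under the bar head first, one on another, one or two as the gap needs, each squarely home against the two steel pegs, then push the tapered wedge in on top of them, thin end first and straight, until it takes up the gap and raises the bar about 5 mm off its rests. Finish while still gripping the wedge resting on the packers so that the stack stays tight under the bar, keep the gripper itself off the bar and its posts, and leave the bottle, mug and film canister alone.

Things in the scene. Friction and masses are not known exactly. Their poses are not given: they have to be found in the camera images.
- bed: Press bed, fixed: dark board, top 25 mm over the bench, y -95 to 95, x -140 to 60 mm. Origin at bench level below the middle of the pressure bar (bar along y); x is the push-in direction, away from the robot. Two upright steel pegs (12 mm thick, 28 mm tall over the board) at x 41, y -28 and 28 mm: packers stop against them at x 35 mm; the wedge passes between (44 mm clear).
- bridge: Fixed bridge of the press: two steel posts 14 mm thick at y -78 and 78 mm on the bed, rising 50 mm above the origin. Axes as the bed's. Origin at the middle of the underside of the resting bar, so the gap to fill is this origin's height minus the bed's 25 mm: 19 to 36 mm, different each run.
- bar (a joint): Lift (m) of the pressure bar: round steel, 20 mm thick, 140 mm long, along y, a 26 mm aluminium block on the posts at each end. 0 = on its collars, 0.018 = upper limit. It presses down with 2.5 N plus 0.5 N per mm of lift; pushing the wedge in takes some 5 to 20 N.
- packer_a: Plain flat wooden packer, 10 mm thick, 130 mm long (x): a head 60 mm wide (y) from x -15 to 65 mm, then a grip tongue 30 mm wide to x -65 mm. Origin in its underside, mid-length. Home in the press the head's straight end touches both pegs, the tongue points back along the bed's -x and the origin is at x -30 mm in the bed's frame.
- packer_b: Second packer, the same as the first.
- wedge: Plain wooden wedge, 160 mm long (x), 28 mm wide (y), on its flat underside; origin in the underside, 80 mm from each end. Thin end to +x: 3 mm thick at x 80, rising evenly to 23 mm at x -40 mm (1 in 6); x -40 to -80 is a level handle 23 mm thick, gripped across the width. On one packer it fills gaps to about 26 mm, on two larger ones.
- bottle: White bottle standing on the bench, 60 mm diameter, 150 mm tall; origin at the centre of its underside. Leave alone.
- beaker: White plastic mug standing on the bench, 84 mm diameter, 100 mm tall; origin at the centre of its underside. Leave alone.
- film_can: Black film canister standing on the bench, 34 mm diameter, 50 mm tall; origin at the centre of its underside. Leave alone.
There are look-alikes about, which are no part of the job. What is shaped like the packer_b but pink or purple is not meant. There is more than one size of the wedge; the job needs the middle-sized.

How it is judged (in metres and radians):
On the way, in this order (a step that is already met when the one before it is completed fails the run):
1. a packer lies flat on the bed, home against the pegs under the bar (((x of packer_a in the frame of bed between -0.04 and -0.022 m and y of packer_a in the frame of bed between -0.015 and 0.015 m and angle between the x axis of packer_a and the x axis of bed, either way round below 0.1 rad and angle between packer_a's own z axis and vertical below 0.06 rad and contact force between packer_a and bed above 0.3 N and z of packer_a in the frame of bed below 0.028 m) or (x of packer_b in the frame of bed between -0.04 and -0.022 m and y of packer_b in the frame of bed between -0.015 and 0.015 m and angle between the x axis of packer_b and the x axis of bed, either way round below 0.1 rad and angle between packer_b's own z axis and vertical below 0.06 rad and contact force between packer_b and bed above 0.3 N and z of packer_b in the frame of bed below 0.028 m))), for 0.2 s.
2. the wedge has raised the bar (value of joint bar between 0.002 and 0.009 m and contact force between wedge and bridge above 1 N), for 0.2 s.
At the end, for the whole second after the job is handed in: Fingers grip the wedge, clear of bar and bridge; bar raised 2 to 9 mm by the wedge; wedge at rest, straight within 0.12 rad, 15 mm of midline, bearing on one packer or two stacked on the bed; those flat, within 10 mm of the pegs, 15 mm of midline, square within 0.1 rad (all of step 2 and contact force between the fingers and wedge above 2 N and contact force between each of the arm, the fingers and bridge below 0.5 N and angle between the x axis of wedge and the x axis of bed, either way round below 0.12 rad and y of wedge in the frame of bed between -0.015 and 0.015 m and linear speed of wedge below 0.02 m/s and ((x of packer_a in the frame of bed between -0.04 and -0.022 m and y of packer_a in the frame of bed between -0.015 and 0.015 m and angle between the x axis of packer_a and the x axis of bed, either way round below 0.1 rad and angle between packer_a's own z axis and vertical below 0.06 rad and contact force between wedge and packer_a above 1 N and contact force between packer_a and bed above 1 N) or (x of packer_b in the frame of bed between -0.04 and -0.022 m and y of packer_b in the frame of bed between -0.015 and 0.015 m and angle between the x axis of packer_b and the x axis of bed, either way round below 0.1 rad and angle between packer_b's own z axis and vertical below 0.06 rad and contact force between wedge and packer_b above 1 N and contact force between packer_b and bed above 1 N) or (x of packer_a in the frame of bed between -0.04 and -0.022 m and y of packer_a in the frame of bed between -0.015 and 0.015 m and angle between the x axis of each of packer_a, packer_b and the x axis of bed, either way round below 0.1 rad and angle between each of packer_a, packer_b's own z axis and vertical below 0.06 rad and x of packer_b in the frame of bed between -0.04 and -0.022 m and y of packer_b in the frame of bed between -0.015 and 0.015 m and contact force between wedge and packer_a above 1 N and contact force between packer_a and packer_b above 1 N and contact force between packer_b and bed above 1 N) or (x of packer_b in the frame of bed between -0.04 and -0.022 m and y of packer_b in the frame of bed between -0.015 and 0.015 m and angle between the x axis of each of packer_b, packer_a and the x axis of bed, either way round below 0.1 rad and angle between each of packer_b, packer_a's own z axis and vertical below 0.06 rad and x of packer_a in the frame of bed between -0.04 and -0.022 m and y of packer_a in the frame of bed between -0.015 and 0.015 m and contact force between wedge and packer_b above 1 N and contact force between packer_b and packer_a above 1 N and contact force between packer_a and bed above 1 N))); the arm keeps its last pose, push and grip.
It fails at once if the bottle, mug or canister is moved (distance of any of bottle, beaker, film_can from where it was at the start of the episode above 0.03 m).
It fails at once if the robot pushes on the pressure bar or bridge itself (contact force between any of the fingers, the arm and bridge above 3 N).
It also fails if it takes over 72 s, if anything falls off the work surface, if the arm or the gripper's body presses on something with over 40 N, if the wrist force passes 120 N, or if a joint passes its speed limit or range.

## Robot

A 6-joint arm with a two-finger parallel gripper is mounted at the origin on the work surface. World frame = base frame: x ahead of the robot, y to its left, z up, the work surface at z = 0. Lengths are in mm, angles in rad, forces in N, time in s.
With the tool pointing down it reaches from about 350 to 775 mm from the base axis. Payload 7.3 kg.
Tool frame: the origin (TCP) lies at the very end of the fingers, on their centre line; the grasp point (between the pads) lies 19 mm behind it; z points along the fingers, y is the line along which they close (so a half turn about z gives the same grasp; the last joint's range is limited). The gripper opens to 92 mm and grips with 3 to 60 N. Pads are 19 mm wide; open, the fingers measure 130 mm over their backs; the gripper's body (75 mm by 190 mm) begins 47 mm behind the grasp point.
Start: joints at [-1.26, 0.342, 1.524, -0, 1.275, -0.146], TCP at [231.591, -471.182, 205.841] pointing down, gripper open.
Joint ranges: [-2.53, 2.53], [-0.77, 2.02], [0.04, 2.7], [-1, 4.14], [0.28, 2.66], [-3.11, 3.11]. Speed limits (rad/s): [2.57, 2.57, 3.14, 3.14, 3.14, 3.14].

## Interface

Orientations are given as a 3x3 rotation matrix whose columns are the frame's x, y, z axes.
In Python, from rig import * gives the robot as it stands.
- The arm moves only by the tool play_rows, never from a script. Its arguments are lists of equal length, an entry for each row: "hand": the opening, from 0 (shut) to 1 (fully open); "dp": the shift along the tool's x, y, z in cm, a list of three; "turn": the turn about the tool's z in rad. In form: {"hand": [hand, ...], "dp": [[dx, dy, dz], ...], "turn": [turn, ...]}. A call has 1 to 20 rows; each row is the pose to reach, as a shift and turn from the pose commanded when the call began, along the tool's axes at that moment; what a row does not reach only later rows make up. A row lasts 1/8 s, in which the tool goes at most 62.5 mm and 10.7 degrees, less where a joint would pass 70% of its speed; a pose out of reach is approached as far as the arm can. A call with a gripper value outside its range is refused whole. The fingers move at their own pace and stop on an object; "force" is the grip in N (left out, the last holds). Time passes only in rows, so rows that repeat a pose let the fingers close. It gives the time, the measured TCP pose, the force, the opening and the grip force at its end, in the units of the state.
- get_obs(): the state, without advancing time (a new reading comes with each control period).
- capture(name): name is "scene" or "side" or "wrist"; returns a dict with "frame" (384x512x3 uint8, red, green, blue), "camera_matrix" (3x3 intrinsics, pixels), "rvec" (rotation vector, rad) and "tvec" (3), from world to camera coordinates, as OpenCV has them. Camera axes: x right, y down, z forward; pixel columns grow to the right and rows downward; lengths in mm; the calibration is good to about 2 mm. The wrist camera is an equidistant fisheye: a pixel r from the principal point sees the ray r / f radians off the axis. A picture is of the moment at which its call begins. There is no depth.
- hand_in(): hands the job in; it is judged then, once.
The state is a dict: "clock": time; "qpos": joint angles; "joint_velocities": joint speeds; "tau": joint torques, N m; "tcp_pos": TCP position; "eef_rot": TCP orientation; "wrist_force": force on the tool from outside, world axes, zero at the start; "torque": the same for the moment, N m; "gripper_width": finger opening in mm; "grip_force": force on a finger pad.
Only numpy, scipy, OpenCV 4.12 (cv2) and the standard library are available. Lean on these libraries where they do the work, as an engineer would, in place of code of your own. Each camera call takes 0.05 s, during which the arm holds its last target. There are 200 camera calls.

## Working session

There is one attempt and no reset: what is moved stays moved. The work goes in short steps, Python scripts to look and compute and a tool call to move; the robot and the scene stay as the last step left them, time stands still between calls to the robot, and variables do not carry over. Pictures are saved under pics/ and viewed, at most 10 in all, crops included, and the job is handed in when it is done.

Besides the shell and the picture viewer there is one more tool, called by a JSON object that holds its "api" and its "payload". play_rows: Moves the arm, as the interface text tells. Its arguments: {"type":"object","properties":{"hand":{"type":"array","items":{"type":"number"}},"dp":{"type":"array","items":{"type":"array","items":{"type":"number"}}},"turn":{"type":"array","items":{"type":"number"}},"force":{"type":"number"}},"required":["hand","dp","turn"]}

```bash
mkdir -p pics; ls; cat > h.py <<'E'
from rig import *
import numpy as np, cv2
def cam(n):
    c=capture(n); c['R']=cv2.Rodrigues(np.array(c['rvec'],float))[0]; c['t']=np.array(c['tvec'],float).ravel(); c['K']=np.array(c['camera_matrix'],float); c['n']=n; return c
def ray(c,u,v):
    K=c['K']; x=(u-K[0,2])/K[0,0]; y=(v-K[1,2])/K[1,1]
    if c['n']=='wrist':
        r=np.hypot(x,y); s=np.sin(r)/r if r>1e-9 else 1; d=np.array([x*s,y*s,np.cos(r)])
    else: d=np.array([x,y,1.])
    return -c['R'].T@c['t'], c['R'].T@d
def onz(c,u,v,z):
    o,d=ray(c,u,v); return o+d*(z-o[2])/d[2]
def proj(c,P):
    p=c['R']@np.array(P,float)+c['t']; K=c['K']
    if c['n']=='wrist':
        a=np.arctan2(np.hypot(p[0],p[1]),p[2]); h=np.hypot(p[0],p[1]); x,y=p[0]/h*a,p[1]/h*a
    else: x,y=p[0]/p[2],p[1]/p[2]
    return np.array([K[0,0]*x+K[0,2],K[1,1]*y+K[1,2]])
def save(c,name): cv2.imwrite('pics/'+name,cv2.cvtColor(c['frame'],cv2.COLOR_RGB2BGR))
E
python3 - <<'E'
from h import *
ims=[]
for n in ['scene','side','wrist']:
    c=cam(n); print(n,c['K'].tolist(),(-c['R'].T@c['t']).round(),c['R'].round(2).tolist()); cv2.imwrite(f'pics/{n}0.png',cv2.cvtColor(cv2.resize(c['frame'],(768,576),interpolation=cv2.INTER_CUBIC),cv2.COLOR_RGB2BGR))
print(get_obs())
E
```

```text
pics
scene [[486.22209183842136, 0.0, 258.82304932409414], [0.0, 486.22209183842136, 197.9527728158791], [0.0, 0.0, 1.0]] [1238. -569.  925.] [[0.6, 0.8, -0.02], [0.54, -0.42, -0.73], [-0.59, 0.42, -0.69]]
side [[369.6422106065562, 0.0, 259.4047848510678], [0.0, 369.6422106065562, 191.22968941413103], [0.0, 0.0, 1.0]] [-11. 902. 748.] [[-0.89, -0.45, -0.01], [-0.23, 0.48, -0.84], [0.39, -0.75, -0.54]]
wrist [[297.3186396354542, 0.0, 256.3030439219524], [0.0, 297.3186396354542, 192.53000160451597], [0.0, 0.0, 1.0]] [ 306. -435.  384.] [[0.44, -0.9, -0.0], [-0.86, -0.42, 0.3], [-0.27, -0.13, -0.95]]
{'clock': 0.15, 'qpos': array([-1.26000865e+00,  3.42571069e-01,  1.52476895e+00, -1.20942629e-05,
        1.27542578e+00, -1.45997374e-01]), 'joint_velocities': array([-0.00024722, -0.00126116, -0.00159844,  0.00152144,  0.00021515,
       -0.00083239]), 'tau': array([ 1.46600458e-03, -4.31470120e+01, -2.44352371e+01,  7.17818015e-02,
        5.37300075e-02, -8.56910310e-05]), 'tcp_pos': array([ 231.47629148, -470.85282453,  205.31027846]), 'eef_rot': array([[ 8.97473610e-01,  4.41068002e-01, -3.69772828e-04],
       [ 4.41068129e-01, -8.97472933e-01,  1.11340075e-03],
       [ 1.59224342e-04, -1.16234280e-03, -9.99999312e-01]]), 'wrist_force': array([-0.21812355,  0.44239887,  0.54223775]), 'torque': array([-0.03600825,  0.02598654, -0.01583186]), 'grip_force': 0.0, 'gripper_width': 91.83389850864957}
```

View pics/scene0.png

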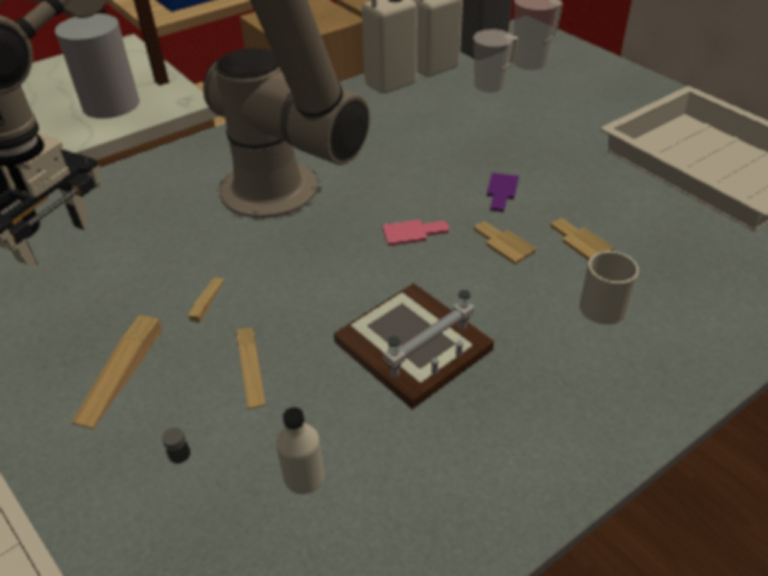

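View pics/side0.png

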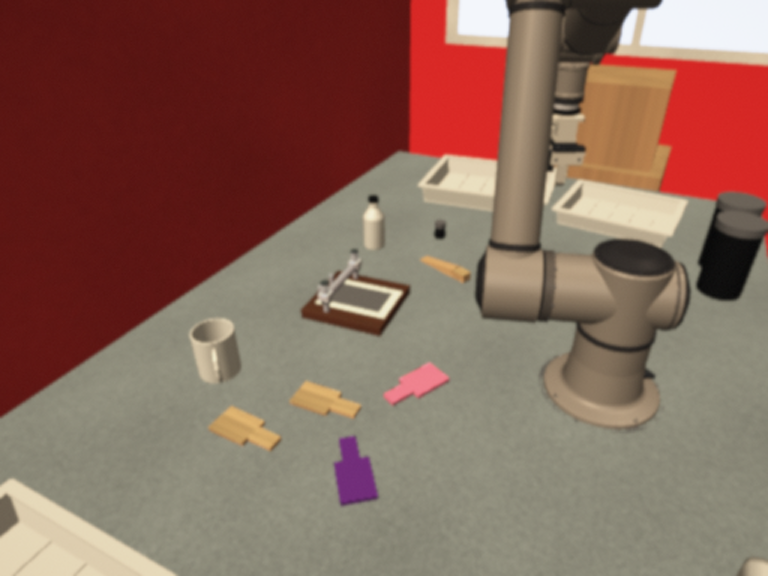

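Scene view (768×576): bed at (413,340) with the bar from (393,350) to (463,305). There are three wedges: long/large (115,370), middle (250,368) and small (206,298). The middle-sized one fits the description. There are two tan packers at (505,242) and (580,238); the pink (415,232) and purple (502,190) ones are decoys. The mug is at (607,285), the bottle at (300,455) and the canister at (177,447).

```bash
python3 - <<'E'
from h import *
cs={n:cam(n) for n in ['scene','side']}
for n,c in cs.items():
    hsv=cv2.cvtColor(c['frame'],cv2.COLOR_RGB2HSV)
    m=cv2.inRange(hsv,(8,90,70),(25,255,255)); m=cv2.morphologyEx(m,cv2.MORPH_OPEN,np.ones((2,2)))
    k,l,st,ce=cv2.connectedComponentsWithStats(m)
    for i in range(1,k):
        if 100<st[i,4]<4000 and st[i,1]>110:
            pts=np.argwhere(l==i)[:,::-1]
            W=np.array([onz(c,u,v,8)[:2] for u,v in pts]).astype(np.float32)
            r=cv2.minAreaRect(W); print(n,ce[i].round(),st[i,4],'rect',np.round(r[0]),np.round(r[1]),round(r[2],1),'mean',W.mean(0).round(), 'box',cv2.boxPoints(r).round().tolist())
    d=cv2.inRange(hsv,(0,60,10),(12,255,100)) if 1 else 0
    d=cv2.inRange(hsv,(0,90,15),(14,255,95)); d[:170 if n=='scene' else 150]=0
    k,l,st,ce=cv2.connectedComponentsWithStats(d)
    for i in range(1,k):
        if 300<st[i,4]<20000:
            print(n,'dark',ce[i].round(),st[i])
            cnt=cv2.findContours((l==i).astype(np.uint8),0,2)[0][0]
            print(cv2.approxPolyDP(cv2.convexHull(cnt),4,True)[:,0].tolist())
for n,b in [('scene',(215,180,335,280)),('side',(190,155,285,230))]:
    f=cs[n]['frame'][b[1]:b[3],b[0]:b[2]]
    ims=cv2.resize(f,None,fx=6,fy=6,interpolation=cv2.INTER_CUBIC); cv2.imwrite(f'pics/c_{n}.png',cv2.cvtColor(ims,cv2.COLOR_RGB2BGR))
a,b=[cv2.imread(f'pics/c_{n}.png') for n in ('scene','side')]
b=cv2.resize(b,(int(b.shape[1]*600/b.shape[0]),600)); 
# stack at 400 wide each
cv2.imwrite('pics/press.png',np.vstack([cv2.resize(a,(400,333)),cv2.resize(b,(400,267*400//400+0))]) if 0 else np.hstack([cv2.resize(a,(400,333)),cv2.resize(cv2.imread('pics/c_side.png'),(400,333))]))
E
```

```text
scene [388. 160.] 479 rect [545. 395.] [ 65. 129.] 87.7 mean [552. 395.] box [[479.0, 365.0], [608.0, 360.0], [610.0, 425.0], [482.0, 430.0]]
scene [338. 163.] 518 rect [459. 271.] [134.  64.] 3.1 mean [469. 271.] box [[390.0, 299.0], [393.0, 235.0], [527.0, 242.0], [524.0, 306.0]]
scene [138. 200.] 267 rect [ 247. -271.] [ 29. 112.] 40.5 mean [ 250. -273.] box [[199.0, -238.0], [272.0, -323.0], [295.0, -304.0], [222.0, -218.0]]
scene [283. 202.] 148 rect [502.  37.] [98. 17.] 3.1 mean [500.  37.] box [[452.0, 43.0], [453.0, 26.0], [551.0, 31.0], [550.0, 48.0]]
scene [ 80. 247.] 1504 rect [ 310. -464.] [ 61. 243.] 37.9 mean [ 313. -464.] box [[212.0, -387.0], [361.0, -579.0], [409.0, -541.0], [259.0, -350.0]]
scene [168. 246.] 608 rect [ 442. -286.] [ 29. 179.] 67.6 mean [ 446. -288.] box [[354.0, -265.0], [520.0, -334.0], [531.0, -307.0], [365.0, -239.0]]
scene dark [275. 242.] [ 223  215  106   57 1628]
[[328, 229], [274, 271], [223, 223], [232, 216], [312, 215]]
scene dark [460. 342.] [ 359  259  153  125 9613]
[[511, 259], [511, 383], [359, 383]]
side [299. 180.] 250 rect [ 431. 
[... 174 characters left out ...]
an [ 541. -138.] box [[475.0, -124.0], [475.0, -155.0], [614.0, -152.0], [613.0, -121.0]]
side [229. 213.] 565 rect [562.  23.] [206.  87.] 4.2 mean [559.  37.] box [[456.0, 59.0], [462.0, -28.0], [667.0, -13.0], [661.0, 74.0]]
side [216. 268.] 665 rect [446. 279.] [132.  67.] 3.0 mean [453. 280.] box [[379.0, 309.0], [382.0, 242.0], [514.0, 249.0], [511.0, 316.0]]
side [163. 287.] 762 rect [535. 403.] [ 66. 134.] 88.3 mean [542. 403.] box [[467.0, 372.0], [601.0, 368.0], [603.0, 433.0], [469.0, 437.0]]
side dark [ 68. 188.] [    0   150   189   127 10669]
[[188, 150], [0, 276], [0, 150]]
side dark [235. 210.] [202 184  71  40 580]
[[272, 191], [252, 223], [202, 210], [208, 200], [239, 184]]
```

View pics/press.png

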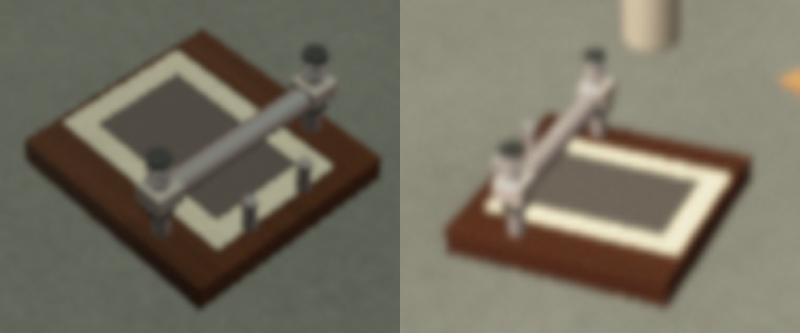

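The crop shows the bed's four top corners in both views, with the pegs on the far side of the bar, so push-in is +x world. I'll turn the corners into a bed pose and bar height.

```bash
python3 - <<'E'
from h import *
cs={n:cam(n) for n in ['scene','side']}
S=lambda x,y:(215+x*.3-.35,180+y*.3-.35); D=lambda x,y:(190+x*95/400-.4,155+y*75/333-.4)
sc={'TL(scene top)':S(203,30),'right':S(380,158),'bot':S(200,290),'left':S(27,143)}
sd={'left':D(47,228),'bot':D(268,288),'right':D(350,157),'top':D(145,113)}
for n,d in (('scene',sc),('side',sd)):
    P=np.array([onz(cs[n],*p,25)[:2] for p in d.values()]); print(n,dict(zip(d,P.round().tolist())),'mean',P.mean(0).round(1))
# bar axis mid: triangulate lines
def tri(p,q):
    o1,d1=ray(cs['scene'],*p);o2,d2=ray(cs['side'],*q);A=np.c_[d1,-d2];s=np.linalg.lstsq(A,o2-o1,rcond=None)[0];a=o1+d1*s[0];b=o2+d2*s[1];return ((a+b)/2).round(1),np.linalg.norm(a-b).round(1)
print('post top y+',tri(S(315,52),D(110,148)),'post y-',tri(S(159,157),D(195,52)))
print('swap',tri(S(315,52),D(110,148)),tri(S(159,157),D(195,52)))
for p in [S(315,52),S(159,157)]: print('post top z90',onz(cs['scene'],*p,97).round())
for p in [D(110,148),D(195,52)]: print('post top z90 side',onz(cs['side'],*p,97).round())
E
```

```text
scene {'TL(scene top)': [461.0, 44.0], 'right': [657.0, 60.0], 'bot': [673.0, -126.0], 'left': [479.0, -143.0]} mean [567.6 -41.1]
side {'left': [652.0, 65.0], 'bot': [454.0, 54.0], 'right': [474.0, -137.0], 'top': [672.0, -120.0]} mean [563.  -34.5]
post top y+ (array([597.7,  42.9, 101. ]), np.float64(1.8)) post y- (array([ 612. , -113.9,  102. ]), np.float64(0.1))
swap (array([597.7,  42.9, 101. ]), np.float64(1.8)) (array([ 612. , -113.9,  102. ]), np.float64(0.1))
post top z90 [594.  45.  97.]
post top z90 [ 608. -111.   97.]
post top z90 side [602.  38.  97.]
post top z90 side [ 617. -122.   97.]
```

```bash
cat >> h.py <<'E'
def go(x,y,z,yaw,R=None,p=None):
    s=get_obs(); R=s['eef_rot'] if R is None else R; p=s['tcp_pos'] if p is None else p
    d=R.T@(np.array([x,y,z])-p)/10; cur=np.arctan2(R[1,0],R[0,0])
    print((x,y,z,yaw),'dp cm',d.round(2),'turn',round(cur-yaw,3), 'rows',round(np.linalg.norm(d)/6.25,1))
B0=np.array([605.,-35.]);BY=.088
def bed(x,y=0): return B0+x*np.array([np.cos(BY),np.sin(BY)])+y*np.array([-np.sin(BY),np.cos(BY)])
E
python3 -c "
from h import *
go(500,-45,220,.088)"
```

```text
(500, -45, 220, 0.088) dp cm [ 42.89 -26.4   -1.42] turn 0.369 rows 8.1
```

{"api": "play_rows", "payload": {"hand": [1,1,1,1,1,1,1,1,1,1,1], "dp": [[5.4,-3.2,-0.2],[10.6,-6.6,-0.4],[16,-9.9,-0.5],[21.4,-13.2,-0.7],[26.8,-16.5,-0.9],[32.2,-19.8,-1.1],[37.5,-23.1,-1.2],[42.9,-26.4,-1.4],[42.9,-26.4,-1.4],[42.9,-26.4,-1.4],[42.9,-26.4,-1.4]], "turn": [0.05,0.1,0.15,0.2,0.25,0.3,0.35,0.37,0.37,0.37,0.37]}}

```text
clock: 1.72
tcp_pos: [499.6, -46.2, 219.8]
eef_rot: [[0.996, 0.085, -0.0], [0.085, -0.996, -0.0], [-0.001, 0.0, -1.0]]
wrist_force: [-0.5, 0.1, -0.3]
gripper_width: 92.0
grip_force: 0.0
```

```bash
python3 - <<'E'
from h import *
s=get_obs();print(s['clock'],s['tcp_pos'],s['qpos'].round(2))
c=cam('wrist'); save(c,'w1raw.png'); cv2.imwrite('pics/w1.png',cv2.cvtColor(cv2.resize(c['frame'],(768,576),interpolation=cv2.INTER_CUBIC),cv2.COLOR_RGB2BGR))
import pickle; pickle.dump(c,open('w1.pkl','wb'))
go(408,272,150,.053)
E
```

```text
1.725 [499.55742443 -46.20882734 219.75264049] [-0.24  0.29  1.56 -0.    1.29  1.24]
(408, 272, 150, 0.053) dp cm [ -6.43 -32.5    6.98] turn 0.032 rows 5.4
```

View pics/w1.png

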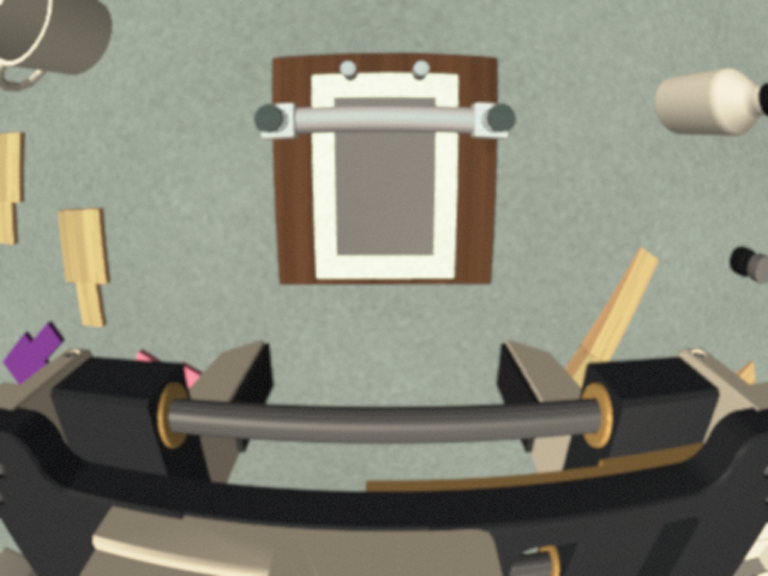

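The wrist view shows the press centred (bed corners (281,284), (492,284), (497,58), (272,58)), knobs (269,118) and (501,118), pegs (348,69) and (421,69), and packer a at (85,265). The middle wedge's thin end is at (648,255), with the handle behind the right finger.

```bash
python3 - <<'E'
from h import *
import pickle; c=pickle.load(open('w1.pkl','rb'))
f=lambda x,y:((x+.5)/1.5-.5,(y+.5)/1.5-.5)
P=np.array([onz(c,*f(*p),25)[:2] for p in [(281,284),(492,284),(497,58),(272,58)]]);print(P.round(1),P.mean(0))
v=(P[3]-P[0]+P[2]-P[1]);print('yaw',np.arctan2(v[1],v[0]),np.linalg.norm(v)/2); w=P[0]-P[1]+P[3]-P[2];print('yaw',np.arctan2(-w[0],w[1]),np.linalg.norm(w)/2)
Q=np.array([onz(c,*f(*p),53)[:2] for p in [(348,69),(421,69)]]);print('pegs',Q.round(1),np.linalg.norm(Q[0]-Q[1]))
for z in (95,100,105,110):
  K=np.array([onz(c,*f(*p),z)[:2] for p in [(269,118),(500,118)]]);print('knob',z,K.round(1).tolist(),np.linalg.norm(K[0]-K[1]).round(1),K.mean(0).round(1))
for z in (55,60,65,70):
  K=[onz(c,*f(*p),z)[0].round(1) for p in [(384,106),(384,119),(384,131)]];print('bar',z,K)
for n,p,z in [('a tongue end',(94,326),0),('a tongue end top',(92,322),10),('head end mid top',(80,209),10),('sh1',(63,283),10),('sh2',(106,281),10),('w thin',(640,252),3),('w thin2',(656,260),3),('b tongue end',(6,243),5)]:
  print(n,onz(c,*f(*p),z).round(1))
E
```

```text
[[ 460.8   43. ]
 [ 476.8 -144.7]
 [ 674.  -126. ]
 [ 658.    61.6]] [567.38055574 -41.53272562]
yaw 0.0945057873013889 198.0464979312707
yaw 0.08511918356102294 188.30954034798341
pegs [[645.   -6.2]
 [649.7 -61.4]] 55.417445102434996
knob 95 [[601.1, 41.2], [614.5, -115.6]] 157.4 [607.8 -37.2]
knob 100 [[600.8, 39.9], [613.9, -114.3]] 154.8 [607.3 -37.2]
knob 105 [[600.4, 38.6], [613.4, -113.0]] 152.2 [606.9 -37.2]
knob 110 [[600.1, 37.3], [612.8, -111.8]] 149.6 [606.5 -37.3]
bar 55 [np.float64(617.5), np.float64(607.4), np.float64(598.2)]
bar 60 [np.float64(617.0), np.float64(607.1), np.float64(597.9)]
bar 65 [np.float64(616.5), np.float64(606.7), np.float64(597.7)]
bar 70 [np.float64(615.9), np.float64(606.3), np.float64(597.5)]
a tongue end [384.2 274.9   0. ]
a tongue end top [393.7 269.2  10. ]
head end mid top [518.9 271.1  10. ]
sh1 [435.9 306.   10. ]
sh2 [443.2 241.9  10. ]
w thin [ 518.7 -306.5    3. ]
w thin2 [ 512.7 -329.5    3. ]
b tongue end [476.7 404.9   5. ]
```

```bash
sed -i 's/^B0=.*/B0=np.array([607.,-37.5]);BY=.088/' h.py; python3 - <<'E'
from h import *
c=cam('scene'); hsv=cv2.cvtColor(c['frame'],cv2.COLOR_RGB2HSV)
for nm,lo,hi in [('pink',(165,80,80),(179,255,255)),('purple',(130,80,30),(160,255,255))]:
    m=cv2.inRange(hsv,lo,hi); m[:90]=0; m[220:]=0
    W=np.array([onz(c,u,v,8)[:2] for v,u in np.argwhere(m)]); print(nm,W.min(0).round(),W.max(0).round())
print(onz(c,604/1.5,318/1.5,0).round(),'mug')
go(408,270.5,100,.055); go(408,270.5,3.5,.055)
E
```

```text
pink [271.  89.] [364. 219.]
purple [271. 327.] [379. 451.]
[721. 270.   0.] mug
(408, 270.5, 100, 0.055) dp cm [ -6.46 -32.34  11.98] turn 0.03 rows 5.6
(408, 270.5, 3.5, 0.055) dp cm [ -6.46 -32.35  21.63] turn 0.03 rows 6.3
```

{"api": "play_rows", "payload": {"hand": [0.55,0.55,0.55,0.55,0.55,0.55,0.55,0.55,0.55,0.55], "dp": [[-1,-5.5,1],[-2,-11,3],[-3.2,-16.3,5],[-4.3,-21.6,7],[-5.4,-27,9],[-6.45,-32.3,11],[-6.45,-32.3,14],[-6.45,-32.3,14],[-6.45,-32.3,14],[-6.45,-32.3,14]], "turn": [0.03,0.03,0.03,0.03,0.03,0.03,0.03,0.03,0.03,0.03]}}

```text
clock: 3.08
tcp_pos: [409.1, 270.7, 81.0]
eef_rot: [[0.998, 0.055, 0.002], [0.055, -0.998, 0.001], [0.002, -0.001, -1.0]]
wrist_force: [1.0, -0.4, -0.0]
gripper_width: 50.6
grip_force: 0.0
```

```bash
cat >> h.py <<'E'
def wood(c,z,pref=None,amin=300):
    hsv=cv2.cvtColor(c['frame'],cv2.COLOR_RGB2HSV); m=cv2.inRange(hsv,(10,70,100),(28,255,255))
    k,l,st,ce=cv2.connectedComponentsWithStats(m); out=[]
    for i in range(1,k):
        if st[i,4]>amin and ce[i][1]<300:
            W=np.array([onz(c,u,v,z)[:2] for v,u in np.argwhere(l==i)],np.float32); r=cv2.minAreaRect(W)
            print(ce[i].round(),st[i,4],'c',np.round(r[0],1),np.round(r[1],1),'ang',round(r[2],1),'box',cv2.boxPoints(r).round().tolist())
E
python3 - <<'E'
from h import *
c=cam('wrist'); save(c,'w2.png'); wood(c,10)
go(408,270.5,3.5,.055)
E
```

```text
[123.  49.] 5517 c [533.1 396.6] [ 61.9 111.5] ang 87.7 box [[476.0, 368.0], [588.0, 363.0], [590.0, 425.0], [479.0, 430.0]]
[496.  85.] 3437 c [552.5  21.2] [187.2  50. ] ang 9.3 box [[456.0, 31.0], [464.0, -19.0], [649.0, 12.0], [641.0, 61.0]]
[257. 132.] 8449 c [453.9 272.6] [129.5  59.4] ang 2.5 box [[388.0, 300.0], [390.0, 240.0], [520.0, 246.0], [517.0, 305.0]]
[342. 281.] 431 c [320.  176.7] [59.2 16.1] ang 13.7 box [[289.0, 177.0], [293.0, 162.0], [351.0, 176.0], [347.0, 192.0]]
(408, 270.5, 3.5, 0.055) dp cm [-0.11  0.03  7.74] turn 0.0 rows 1.2
```

View pics/w2.png

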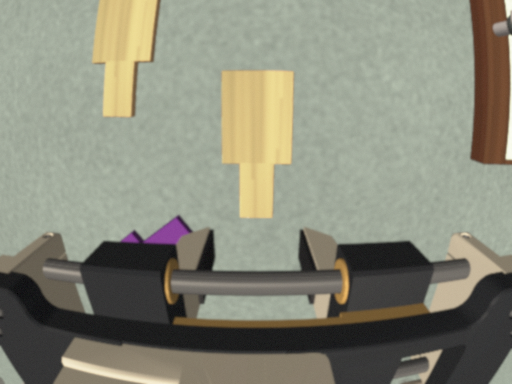

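Packer a is clearly seen at (257,132) px, centre (454,272.6), with its tongue right ahead of the fingers. I'm grasping it now.

{"api": "play_rows", "payload": {"hand": [0.55,0.55,0.55,0.2,0.2,0.2,0.2,0.2], "dp": [[-0.2,0,5],[-0.2,0,7.6],[-0.2,0,7.6],[-0.2,0,7.6],[-0.2,0,7.6],[-0.2,0,7.6],[-0.2,0,5.5],[-0.2,0,-2]], "turn": [0,0,0,0,0,0,0,0], "force": 25}}

```text
clock: 4.12
tcp_pos: [404.1, 270.1, 86.4]
eef_rot: [[0.998, 0.057, -0.006], [0.057, -0.998, -0.003], [-0.006, 0.002, -1.0]]
wrist_force: [0.9, 0.7, 0.7]
gripper_width: 18.6
grip_force: 0.0
```

```bash
python3 - <<'E'
from h import *
s=get_obs();print(s['clock'],s['tcp_pos'],s['gripper_width'],s['grip_force'])
c=cam('wrist'); save(c,'w3.png'); wood(c,s['tcp_pos'][2]+6)
x,y=bed(-150); go(x,y,100,BY); go(x,y,35,BY)
E
```

```text
4.125 [404.09018465 270.14248504  86.35873336] 18.59559248409305 0.0
[125.  46.] 5070 c [516.7 357.3] [41.8 72.5] ang 87.8 box [[480.0, 338.0], [552.0, 335.0], [554.0, 377.0], [481.0, 380.0]]
[493.  82.] 3323 c [529.1 103. ] [124.4  37.8] ang 11.2 box [[464.0, 109.0], [472.0, 72.0], [594.0, 97.0], [586.0, 134.0]]
[256. 126.] 8220 c [464.7 273.4] [87.5 40.2] ang 2.6 box [[420.0, 292.0], [422.0, 251.0], [509.0, 255.0], [508.0, 295.0]]
[292. 283.] 315 c [365.3 242.6] [40.9  6.2] ang 7.7 box [[345.0, 243.0], [345.0, 237.0], [386.0, 242.0], [385.0, 248.0]]
(np.float64(457.5804252871375), np.float64(-50.6829697954328), 100, 0.088) dp cm [ 3.01 32.56 -0.54] turn -0.031 rows 5.2
(np.float64(457.5804252871375), np.float64(-50.6829697954328), 35, 0.088) dp cm [ 2.95 32.58  5.96] turn -0.031 rows 5.3
```

{"api": "play_rows", "payload": {"hand": [0.6,0.6,0.6,0.6,0.6,0.6], "dp": [[0,0,0],[0,0,0],[0,0,0],[0,0,0],[0,0,0],[0,0,0]], "turn": [0,0,0,0,0,0]}}

```text
clock: 4.92
tcp_pos: [405.9, 271.0, 87.1]
eef_rot: [[0.998, 0.057, -0.0], [0.057, -0.998, -0.0], [-0.0, 0.0, -1.0]]
wrist_force: [0.3, -0.0, 0.3]
gripper_width: 55.3
grip_force: 0.0
```

```bash
python3 - <<'E'
from h import *
c=cam('wrist'); save(c,'w3.png'); wood(c,10)
go(407,270.5,3.5,.05)
E
```

```text
[126.  47.] 5211 c [531.8 396.8] [ 61.8 109.6] ang 87.6 box [[476.0, 368.0], [585.0, 364.0], [588.0, 425.0], [478.0, 430.0]]
[493.  83.] 3322 c [550.5  22.1] [186.  57.] ang 11.3 box [[454.0, 32.0], [465.0, -24.0], [647.0, 12.0], [636.0, 68.0]]
[257. 128.] 8155 c [453.9 272.7] [129.4  59.6] ang 2.6 box [[388.0, 300.0], [391.0, 240.0], [520.0, 246.0], [517.0, 305.0]]
[349. 281.] 446 c [312.8 166.8] [62.1 17.9] ang 14.6 box [[280.0, 168.0], [285.0, 150.0], [345.0, 166.0], [341.0, 183.0]]
(407, 270.5, 3.5, 0.05) dp cm [0.11 0.06 8.37] turn 0.007 rows 1.3
```

{"api": "play_rows", "payload": {"hand": [0.6,0.6,0.6,0.2,0.2,0.2,0.2,0.2,0.2,0.2], "dp": [[0.1,0,5],[0.1,0,8.3],[0.1,0,8.3],[0.1,0,8.3],[0.1,0,8.3],[0.1,0,8.3],[0.1,0,8.3],[0.1,0,8.3],[0.1,0,8.3],[0.1,0,8.3]], "turn": [0,0,0,0,0,0,0,0,0,0], "force": 30}}

```text
clock: 6.22
tcp_pos: [406.9, 271.1, 4.3]
eef_rot: [[0.998, 0.057, -0.0], [0.057, -0.998, -0.0], [-0.0, 0.0, -1.0]]
wrist_force: [-0.4, 0.4, -0.2]
gripper_width: 18.3
grip_force: 0.0
```

```bash
python3 - <<'E'
from h import *
c=cam('wrist'); save(c,'w4.png'); wood(c,10); s=get_obs(); print(s['tcp_pos'],s['gripper_width'])
print(proj(c,s['tcp_pos']))
E
```

```text
[76. 51.] 6510 c [521.2 396.2] [63.4 88.1] ang 87.9 box [[476.0, 366.0], [564.0, 363.0], [566.0, 426.0], [478.0, 430.0]]
[258. 137.] 16555 c [453.8 272.8] [129.3  59.7] ang 2.5 box [[388.0, 300.0], [391.0, 240.0], [520.0, 246.0], [517.0, 305.0]]
[292. 283.] 316 c [368.1 243.5] [40.7  6.2] ang 7.6 box [[348.0, 244.0], [348.0, 238.0], [389.0, 243.0], [388.0, 249.0]]
[406.89099596 271.06151262   4.21906841] 18.70401712809859
[255.94837363 229.75511511]
```

View pics/w4.png

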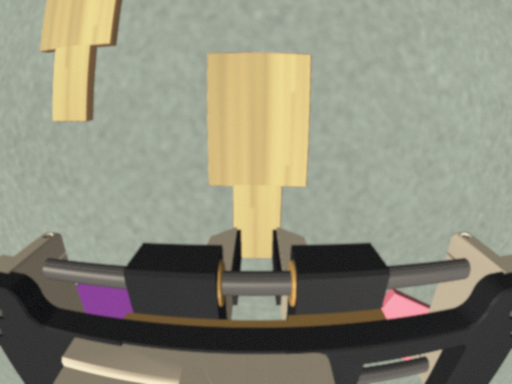

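The fingers straddle the tongue at (256,230), but they only report having reached the commanded opening. I'll command fully shut and see whether they stop on wood.

{"api": "play_rows", "payload": {"hand": [0,0,0,0], "dp": [[0,0,0],[0,0,0],[0,0,0],[0,0,0]], "turn": [0,0,0,0], "force": 30}}

```text
clock: 6.78
tcp_pos: [406.9, 271.1, 4.3]
eef_rot: [[0.998, 0.057, 0.0], [0.057, -0.998, -0.0], [0.0, 0.0, -1.0]]
wrist_force: [0.4, 0.1, 0.9]
gripper_width: 0.6
grip_force: 0.0
```

```bash
python3 - <<'E'
from h import *
s=get_obs(); a=cam('side'); b=cam('wrist'); 
P=s['tcp_pos']; print(P,proj(a,P),proj(b,P),proj(a,[388,271,0]),proj(a,[388,271,10]))
u,v=proj(a,P).astype(int)
f=cv2.resize(a['frame'][v-40:v+20,u-35:u+35],(400,343),interpolation=cv2.INTER_CUBIC)
g=cv2.resize(b['frame'][160:290,190:330],(400,371),interpolation=cv2.INTER_CUBIC)[:343]
cv2.imwrite('pics/c5.png',cv2.cvtColor(np.hstack([f,g]),cv2.COLOR_RGB2BGR))
E
```

```text
[406.91892219 271.08810036   4.28606946] [231.9677316  271.74390983] [255.92875279 229.77060699] [237.92000698 275.01327554] [237.76475153 272.40487016]
```

View pics/c5.png

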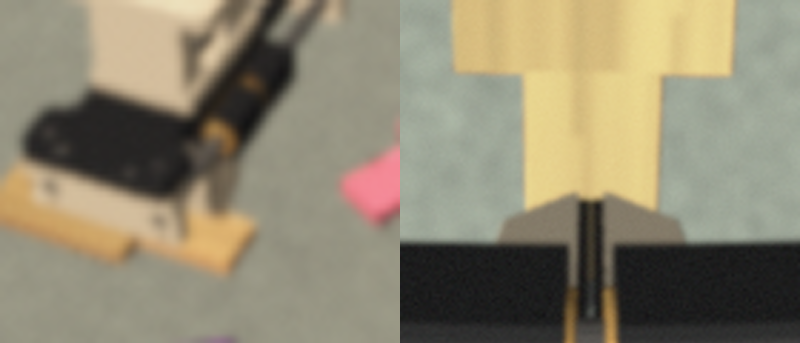

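Both crops show the shut fingertips sitting over the tongue without touching it. The tips look about 17–19 mm above the reported TCP point: in the side crop they end at y≈210 where y≈235 was expected. I'll open and descend in small steps, watching the force.

{"api": "play_rows", "payload": {"hand": [0.55,0.55,0.55,0.55,0.55,0.55,0.55,0.55,0.55,0.55,0.55], "dp": [[0,0,0],[0,0,0],[0,0,0],[0,0,0],[0,0,0],[0,0,0],[0,0,0.2],[0,0,0.4],[0,0,0.6],[0,0,0.8],[0,0,0.8]], "turn": [0,0,0,0,0,0,0,0,0,0,0]}}

```text
clock: 8.25
tcp_pos: [406.8, 271.0, -3.9]
eef_rot: [[0.998, 0.057, -0.0], [0.057, -0.998, -0.0], [-0.0, 0.0, -1.0]]
wrist_force: [-0.2, -0.1, 0.3]
gripper_width: 50.4
grip_force: 0.0
```

{"api": "play_rows", "payload": {"hand": [0.55,0.55,0.55,0.55,0.55], "dp": [[0,0,0.25],[0,0,0.5],[0,0,0.75],[0,0,0.9],[0,0,0.9]], "turn": [0,0,0,0,0]}}

```text
clock: 8.88
tcp_pos: [406.8, 271.0, -12.9]
eef_rot: [[0.998, 0.057, -0.0], [0.057, -0.998, -0.0], [-0.0, 0.0, -1.0]]
wrist_force: [-1.0, -0.8, -0.1]
gripper_width: 50.4
grip_force: 0.0
```

{"api": "play_rows", "payload": {"hand": [0.55,0.55,0.55,0.15,0.15,0.15,0.15,0.15,0.15], "dp": [[0,0,0.1],[0,0,0.2],[0,0,0.2],[0,0,0.2],[0,0,0.2],[0,0,0.2],[0,0,0.2],[0,0,0.2],[0,0,0.2]], "turn": [0,0,0,0,0,0,0,0,0], "force": 30}}

```text
clock: 10.0
tcp_pos: [406.9, 271.1, -14.7]
eef_rot: [[0.998, 0.057, 0.0], [0.057, -0.998, -0.0], [0.0, 0.0, -1.0]]
wrist_force: [0.4, 0.5, 0.8]
gripper_width: 28.8
grip_force: 30.0
```

Gripped (28.8 mm wide, 30 N). I'll lift and carry it to behind the bar.

```bash
python3 - <<'E'
from h import *
x,y=bed(-150); go(x,y,60,BY); go(x,y,17,BY)
E
```

```text
(np.float64(457.5804252871375), np.float64(-50.6829697954328), 60, 0.088) dp cm [ 3.23 32.41 -7.47] turn -0.031 rows 5.3
(np.float64(457.5804252871375), np.float64(-50.6829697954328), 17, 0.088) dp cm [ 3.23 32.41 -3.17] turn -0.031 rows 5.2
```

{"api": "play_rows", "payload": {"hand": [0.15,0.15,0.15,0.15,0.15,0.15,0.15,0.15,0.15,0.15,0.15,0.15], "dp": [[0,0,-4],[0,1,-7.5],[0.5,5.5,-7.5],[1,10.5,-7.5],[1.5,15.5,-7.5],[2,20.5,-7.5],[2.6,25.5,-7.5],[3,30,-7.5],[3.2,32.4,-7.5],[3.2,32.4,-7.5],[3.2,32.4,-7.5],[3.2,32.4,-7.5]], "turn": [0,0,0,0,-0.01,-0.01,-0.02,-0.03,-0.03,-0.03,-0.03,-0.03]}}

```text
clock: 11.5
tcp_pos: [457.0, -49.5, 60.3]
eef_rot: [[0.996, 0.088, -0.0], [0.088, -0.996, 0.0], [-0.0, -0.0, -1.0]]
wrist_force: [-0.0, -0.3, -0.2]
gripper_width: 29.1
grip_force: 30.0
```

```bash
python3 - <<'E'
from h import *
c=cam('wrist'); s=get_obs(); save(c,'w6.png'); import pickle; pickle.dump((c,s),open('w6.pkl','wb'))
print(s['tcp_pos'],s['gripper_width'])
wood(c,s['tcp_pos'][2]+14.7+10,amin=1000)
E
```

```text
[457.09383372 -49.59540752  60.32311576] 29.303072247459717
[153. 106.] 5774 c [534.4  13.3] [100.9  22.1] ang 5.0 box [[483.0, 20.0], [485.0, -2.0], [586.0, 7.0], [584.0, 29.0]]
[264. 139.] 22956 c [515.8 -48.3] [151.7  95. ] ang 3.4 box [[437.0, -5.0], [443.0, -100.0], [594.0, -91.0], [589.0, 4.0]]
[367. 117.] 3756 c [ 541.8 -102.6] [95.4 15.7] ang 4.9 box [[494.0, -99.0], [495.0, -114.0], [590.0, -106.0], [589.0, -91.0]]
[490. 205.] 1776 c [ 497.6 -215.5] [31.9 59.1] ang 70.3 box [[464.0, -221.0], [520.0, -240.0], [531.0, -210.0], [475.0, -191.0]]
```

View pics/w6.png

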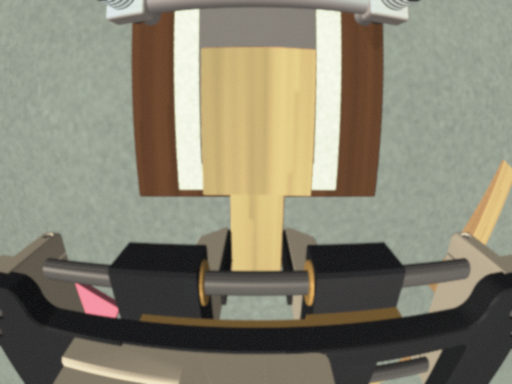

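The view shows the packer held straight; head spans cols 202–315, rows 48–194, centred over the bed (140–376), with the bar ahead at the top.

```bash
python3 - <<'E'
from h import *
import pickle; c,s=pickle.load(open('w6.pkl','rb'))
def tob(P): d=np.array(P[:2])-B0; cs,sn=np.cos(BY),np.sin(BY); return np.round([d[0]*cs+d[1]*sn,-d[0]*sn+d[1]*cs],1)
for n,p,z in [('bedL',(140,195),25),('bedR',(376.5,195.5),25),('bedLfar',(133,30),25),('bedRfar',(382.5,30),25),('pkFL',(200.5,47.5),85),('pkFR',(316.5,47.5),85),('shL',(203,193),85),('shR',(314,193),85)]:
    print(n,tob(onz(c,*p,z)))
x,y=bed(-150,0);go(x,y,17,BY)
E
```

```text
bedL [-137.9   93.9]
bedR [-138.3  -95.5]
bedLfar [-8.4 93.2]
bedRfar [ -8.  -93.7]
pkFL [-38.9  29.6]
pkFR [-38.7 -30. ]
shL [-117.1   30.3]
shR [-117.1  -30.9]
(np.float64(457.5804252871375), np.float64(-50.6829697954328), 17, 0.088) dp cm [0.04 0.11 4.33] turn 0.0 rows 0.7
```

{"api": "play_rows", "payload": {"hand": [0.15,0.15,0.15,0.15,0.15,0.15,0.15,0.15,0.15,0.15,0.15,0.15,0.15], "dp": [[0,0,2.5],[0,0,4.6],[0,0,4.6],[0,0,4.6],[1.2,0,4.6],[2.4,0,4.6],[3.6,0,4.6],[4.8,0,4.6],[6,0,4.6],[6.8,0,4.7],[6.8,0,4.8],[6.8,0,4.9],[6.8,0,4.9]], "turn": [0,0,0,0,0,0,0,0,0,0,0,0,0]}}

```text
clock: 13.18
tcp_pos: [524.5, -44.7, 11.2]
eef_rot: [[0.996, 0.087, -0.001], [0.087, -0.996, 0.0], [-0.001, -0.0, -1.0]]
wrist_force: [-0.6, 0.5, 0.1]
gripper_width: 28.8
grip_force: 30.0
```

```bash
python3 - <<'E'
from h import *
import pickle
c=cam('wrist'); s=get_obs(); save(c,'w7.png'); pickle.dump((c,s),open('w7.pkl','wb'))
print(s['tcp_pos'],s['gripper_width'],s['wrist_force'])
# wood profile columns/rows and the bar's rows at image center column
f=c['frame'].astype(int)
for u in (150,235,256,280,365): print(u,[tuple(f[v,u]) for v in range(0,110,5)][:22])
E
```

```text
[524.64698387 -44.69528717  11.30454226] 29.073930543179525 [ 1.64759515 -0.64900752 -1.11619386]
150 [(np.int64(144), np.int64(151), np.int64(136)), (np.int64(125), np.int64(122), np.int64(109)), (np.int64(94), np.int64(66), np.int64(45)), (np.int64(94), np.int64(62), np.int64(43)), (np.int64(92), np.int64(63), np.int64(40)), (np.int64(94), np.int64(65), np.int64(42)), (np.int64(94), np.int64(66), np.int64(44)), (np.int64(218), np.int64(221), np.int64(193)), (np.int64(227), np.int64(230), np.int64(207)), (np.int64(222), np.int64(226), np.int64(200)), (np.int64(225), np.int64(229), np.int64(204)), (np.int64(222), np.int64(226), np.int64(199)), (np.int64(229), np.int64(233), np.int64(209)), (np.int64(232), np.int64(236), np.int64(215)), (np.int64(230), np.int64(233), np.int64(211)), (np.int64(226), np.int64(228), np.int64(202)), (np.int64(209), np.int64(214), np.int64(186)), (np.int64(170), np.int64(163), np.int64(155)), (np.int64(184), np.int64(185), np.int64(176)), (np.int64(192), np.int64(197), np.int64(187)), (np.int64(191), np.int64(199), np.int64(188)), (np.int64(191), np.int64(
[... 3384 characters left out ...]
t64(62), np.int64(41)), (np.int64(98), np.int64(65), np.int64(44)), (np.int64(97), np.int64(63), np.int64(41)), (np.int64(98), np.int64(65), np.int64(44)), (np.int64(98), np.int64(64), np.int64(43)), (np.int64(97), np.int64(64), np.int64(43)), (np.int64(100), np.int64(67), np.int64(44)), (np.int64(98), np.int64(66), np.int64(44)), (np.int64(99), np.int64(65), np.int64(42)), (np.int64(99), np.int64(67), np.int64(45)), (np.int64(101), np.int64(71), np.int64(54)), (np.int64(161), np.int64(151), np.int64(146)), (np.int64(184), np.int64(179), np.int64(170)), (np.int64(189), np.int64(189), np.int64(181)), (np.int64(190), np.int64(198), np.int64(188)), (np.int64(187), np.int64(194), np.int64(183))]
```

View pics/w7.png

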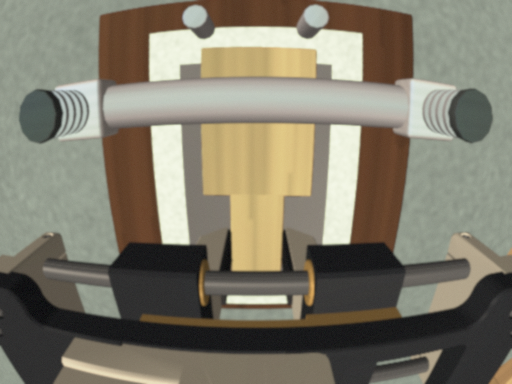

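The packer is under the bar with its front at row 48, just short of the pegs (bases (203,36) and (308,36)), squarely between them. Knobs are at (41,116) and (470,116), the bar spans rows 78–126.

```bash
cat >> h.py <<'E'
def tob(P): d=np.array(P[:2])-B0; cs,sn=np.cos(BY),np.sin(BY); return np.round([d[0]*cs+d[1]*sn,-d[0]*sn+d[1]*cs],1)
E
python3 - <<'E'
from h import *
import pickle; c,s=pickle.load(open('w7.pkl','rb'))
print('tcp',tob(s['tcp_pos']))
for n,p,z in [('pkFL',(202,47.5),35.6),('pkFR',(315.5,47.5),35.6),('shL',(203,194.5),35.6),('shR',(312,194.5),35.6),('pegbaseL',(205,38),25),('pegbaseR',(307,38),25),('pegtopL',(195,18),53),('pegtopR',(317,18),53),('bedFR',(412,15),25),('bedFL',(101,15),25)]: print(n,tob(onz(c,*p,z)))
for z in (95,100,105,110):
    a,b=[onz(c,*p,z) for p in [(39.5,116),(471.5,116)]]; print(z,tob(a),tob(b),round(np.linalg.norm(a-b),1))
# bar silhouette: rows at col 256 -> angles, axis distance from cylinder subtense
f=c['frame'][:,250:262].astype(float).mean((1,2)); g=np.gradient(f); print('edges',[(v,round(g[v],1)) for v in range(40,140) if abs(g[v])>8])
for top,bot in [(77.5,125.5),(77,126),(78,125)]:
    o,d1=ray(c,256,top);_,d2=ray(c,256,bot); d1/=np.linalg.norm(d1);d2/=np.linalg.norm(d2)
    D=10/np.sin(np.arccos(d1@d2)/2); m=d1+d2; m/=np.linalg.norm(m); C=o+D*m; print('axis',tob(C),C[2].round(1),'gap',(C[2]-10-25).round(1))
E
```

```text
tcp [-82.7   0.1]
pkFL [28.9 27.6]
pkFR [ 29.  -30.7]
shL [-50.3  29.3]
shR [-50.4 -31. ]
pegbaseL [36.4 27.8]
pegbaseR [ 36.3 -28.1]
pegtopL [40.4 27.9]
pegtopR [ 40.3 -28.2]
bedFR [ 59.2 -93.9]
bedFL [59.4 93. ]
95 [ 0.5 83.1] [  0.2 -82.7] 165.8
100 [ 0.5 78.7] [  0.2 -78.4] 157.1
105 [ 0.5 74.3] [  0.2 -74.1] 148.4
110 [ 0.4 70. ] [  0.1 -69.7] 139.7
edges [(45, np.float64(-13.4)), (46, np.float64(-26.0)), (47, np.float64(-23.5)), (48, np.float64(-8.7)), (75, np.float64(-9.4)), (76, np.float64(-10.4)), (78, np.float64(8.2)), (79, np.float64(9.1)), (122, np.float64(14.3)), (123, np.float64(20.3)), (124, np.float64(11.8))]
axis [-0.3 -0.1] 66.2 gap 31.2
axis [-0.3 -0.1] 68.7 gap 33.7
axis [-0.3 -0.1] 63.6 gap 28.6
```

{"api": "play_rows", "payload": {"hand": [0.15,0.15,0.15,0.15,0.15,0.15], "dp": [[0.2,0,0.05],[0.4,0,0.1],[0.55,0,0.1],[0.65,0,0.1],[0.75,0,0.1],[0.75,0,0.1]], "turn": [0,0,0,0,0,0]}}

```text
clock: 13.98
tcp_pos: [531.0, -44.1, 10.3]
eef_rot: [[0.996, 0.087, -0.003], [0.087, -0.996, -0.0], [-0.003, -0.0, -1.0]]
wrist_force: [-6.6, -1.0, 5.4]
gripper_width: 29.7
grip_force: 30.0
```

```bash
python3 - <<'E'
from h import *
s=get_obs();print(s['wrist_force'],tob(s['tcp_pos']))
c=cam('wrist'); f=c['frame'][:,250:262].astype(float).mean((1,2)); g=np.gradient(f); v=30+np.argmin(g[30:60]);print('front row',v, tob(onz(c,256,v+.5,35)))
for p in [(109,),]: pass
E
```

```text
[-6.61783143 -0.96428     5.35037297] [-76.2   0.1]
front row 46 [35.1 -0.1]
```

Packer a is home: front at 35.1 mm, 6.6 N against the pegs. I'll release it and go to packer b.

```bash
python3 - <<'E'
from h import *
go(495.5,398.5,80,-.04)
E
```

```text
(495.5, 398.5, 80, -0.04) dp cm [  0.29 -44.4   -6.97] turn 0.127 rows 7.2
```

{"api": "play_rows", "payload": {"hand": [0.55,0.55,0.55,0.55,0.55,0.55,0.55,0.55,0.55,0.55,0.55,0.55,0.55,0.55,0.55,0.55,0.55,0.55], "dp": [[-0.1,0,0],[-0.1,0,0],[-0.1,0,0],[-0.1,0,0],[-0.3,0,-2],[-0.6,0,-6],[-0.6,-3,-10],[-0.4,-9,-10],[-0.2,-15,-10],[0,-21,-10],[0.1,-27,-10],[0.2,-33,-10],[0.3,-39,-9],[0.3,-44.4,-8],[0.3,-44.4,-7],[0.3,-44.4,-7],[0.3,-44.4,-7],[0.3,-44.4,-7]], "turn": [0,0,0,0,0,0,0.02,0.04,0.06,0.08,0.1,0.12,0.13,0.13,0.13,0.13,0.13,0.13]}}

```text
clock: 16.27
tcp_pos: [497.8, 397.6, 81.1]
eef_rot: [[0.999, -0.045, 0.001], [-0.045, -0.999, 0.0], [0.001, -0.0, -1.0]]
wrist_force: [-0.3, 0.2, 0.1]
gripper_width: 50.3
grip_force: 0.0
```

```bash
python3 - <<'E'
from h import *
c=cam('wrist'); save(c,'w8.png'); wood(c,10,amin=2000); s=get_obs()
go(495.5,398.5,-14.7,-.04)
# also check packer a with side/scene cam cheaply: skip
E
```

```text
[254. 132.] 8428 c [542.6 397.8] [ 59.6 129.1] ang 87.5 box [[477.0, 371.0], [606.0, 365.0], [608.0, 425.0], [479.0, 430.0]]
(495.5, 398.5, -14.7, -0.04) dp cm [-0.24 -0.06  9.57] turn -0.005 rows 1.5
```

{"api": "play_rows", "payload": {"hand": [0.55,0.55,0.55,0.55,0.15,0.15,0.15,0.15,0.15,0.15,0.15,0.15], "dp": [[-0.2,-0.2,5],[-0.2,-0.2,8.5],[-0.2,-0.2,9.5],[-0.2,-0.2,9.5],[-0.2,-0.2,9.5],[-0.2,-0.2,9.5],[-0.2,-0.2,9.5],[-0.2,-0.2,9.5],[-0.2,-0.2,9.5],[-0.2,-0.2,9.5],[-0.2,-0.2,7],[-0.2,-0.2,2]], "turn": [0,0,0,0,0,0,0,0,0,0,0,0], "force": 30}}

```text
clock: 17.82
tcp_pos: [493.4, 399.6, 58.7]
eef_rot: [[0.999, -0.043, -0.005], [-0.043, -0.999, -0.003], [-0.005, 0.003, -1.0]]
wrist_force: [0.2, -0.3, 0.7]
gripper_width: 29.4
grip_force: 30.0
```

```bash
python3 - <<'E'
from h import *
x,y=bed(-150,0.5);go(x,y,60,BY)
E
```

```text
(np.float64(457.53648205448604), np.float64(-50.18490454638992), 60, 0.088) dp cm [-1.64e+00  4.51e+01  3.00e-02] turn -0.131 rows 7.2
```

{"api": "play_rows", "payload": {"hand": [0.15,0.15,0.15,0.15,0.15,0.15,0.15,0.15,0.15,0.15,0.15], "dp": [[-0.5,5,-0.5],[-1,11,-0.5],[-1.8,17,-0.5],[-1.8,23,-0.5],[-1.8,29,-0.5],[-1.8,35,-0.5],[-1.8,41,-0.5],[-1.8,45.1,-0.3],[-1.8,45.1,0],[-1.8,45.1,0],[-1.8,45.1,0]], "turn": [0,-0.02,-0.04,-0.06,-0.08,-0.1,-0.12,-0.13,-0.13,-0.13,-0.13]}}

```text
clock: 19.2
tcp_pos: [457.5, -47.9, 60.3]
eef_rot: [[0.996, 0.088, -0.0], [0.088, -0.996, 0.0], [-0.0, -0.0, -1.0]]
wrist_force: [0.2, 0.6, -0.3]
gripper_width: 28.6
grip_force: 30.0
```

```bash
python3 - <<'E'
from h import *
c=cam('wrist'); s=get_obs(); save(c,'w9.png'); P=s['tcp_pos']; print(P,tob(P),s['gripper_width'],np.arctan2(s['eef_rot'][1,0],s['eef_rot'][0,0]))
z=P[2]+24.7
hsv=cv2.cvtColor(c['frame'],cv2.COLOR_RGB2HSV); m=cv2.inRange(hsv,(15,70,140),(28,255,255)); 
# head outline: left/right edges at several rows, and front/shoulder rows
for v in (60,80,100,120,140,160,180,185,190,195,200,215): 
    us=np.where(m[v,150:370])[0]+150; 
    print(v,us.min() if len(us) else None,us.max() if len(us) else None,len(us),tob(onz(c,us.min(),v,z)) if len(us) else '',tob(onz(c,us.max()+1,v,z)) if len(us) else '')
col=m[:,256]; print(np.where(np.diff(col.astype(int)))[0])
E
```

```text
[457.62541402 -47.98235608  60.33995041] [-149.7    2.7] 28.67811189314141 0.08870220708975958
60 202 315 114 [-44.9  30.3] [-44.7 -28.1]
80 202 315 114 [-55.6  30.4] [-55.4 -28.2]
100 202 314 113 [-66.1  30.5] [-65.9 -27.9]
120 202 314 113 [-76.6  30.8] [-76.5 -28.1]
140 202 313 112 [-87.2  31.1] [-87.1 -27.9]
160 203 312 110 [-98.   30.9] [-97.9 -27.8]
180 204 310 107 [-109.    30.9] [-109.   -27.3]
185 204 310 107 [-111.9   31. ] [-111.8  -27.4]
190 203 310 108 [-114.7   31.7] [-114.7  -27.6]
195 224 309 86 [-117.6   20.2] [-117.6  -27.2]
200 230 283 54 [-120.5   16.9] [-120.5  -12.8]
215 231 282 52 [-129.4   16.6] [-129.3  -12.5]
[  7 270]
```

{"api": "play_rows", "payload": {"hand": [0.15,0.15,0.15,0.15,0.15,0.15,0.15,0.15,0.15,0.15,0.15,0.15,0.15], "dp": [[0,0.15,2.2],[0,0.15,3.8],[0,0.15,3.8],[0,0.15,3.8],[1.2,0.15,3.8],[2.4,0.15,3.8],[3.6,0.15,3.8],[4.8,0.15,3.8],[5.8,0.15,3.8],[6.5,0.15,3.8],[6.8,0.15,3.8],[6.8,0.15,3.8],[6.8,0.15,3.8]], "turn": [0,0,0,0,0,0,0,0,0,0,0,0,0]}}

```text
clock: 20.88
tcp_pos: [525.1, -44.7, 22.3]
eef_rot: [[0.996, 0.087, -0.0], [0.087, -0.996, -0.0], [-0.0, -0.0, -1.0]]
wrist_force: [0.3, -0.0, -0.4]
gripper_width: 29.2
grip_force: 30.0
```

```bash
python3 - <<'E'
from h import *
c=cam('wrist'); s=get_obs(); save(c,'w10.png'); P=s['tcp_pos']; print(P,tob(P),s['wrist_force'],s['gripper_width'])
z=P[2]+24.7
m=cv2.inRange(cv2.cvtColor(c['frame'],cv2.COLOR_RGB2HSV),(15,50,100),(28,255,255))
for v in (58,66,140,160,180):
    us=np.where(m[v,150:370])[0]+150; 
    if len(us): print(v,us.min(),us.max(),tob(onz(c,us.min(),v,z)),tob(onz(c,us.max()+1,v,z)))
f=c['frame'][:,250:262].astype(float).mean((1,2)); g=np.gradient(f); print([(v,round(g[v])) for v in range(20,140) if abs(g[v])>6])
for v in range(38,56,2): print(v,tob(onz(c,256,v,z))[0],tob(onz(c,256,v,35))[0])
E
```

```text
[525.17583688 -44.74690391  22.32874316] [-82.1  -0. ] [-0.84078306  0.12979923 -0.39112234] 28.740677753461735
58 154 315 [25.9 53.5] [ 23.9 -31.1]
66 154 356 [21.5 53.5] [ 21.3 -53.4]
140 157 354 [-18.7  53.3] [-18.8 -53.6]
160 158 313 [-29.8  53.5] [-30.3 -31.2]
180 159 351 [-41.1  53.9] [-41.3 -53.6]
[(30, 22), (31, 50), (32, 55), (33, 29), (34, 6), (39, -16), (40, -27), (41, -20), (79, -11), (80, -7), (82, 10), (83, 9), (84, 7), (114, -7), (115, -7), (116, -7), (117, -7), (118, -7), (119, -8), (120, -6), (122, 17), (123, 17), (124, 9)]
38 33.7 36.3
40 32.6 35.2
42 31.6 34.0
44 30.5 32.8
46 29.4 31.7
48 28.3 30.5
50 27.3 29.4
52 26.2 28.2
54 25.1 27.1
```

No obstruction. I'll lower onto packer a and push home.

{"api": "play_rows", "payload": {"hand": [0.15,0.15,0.15,0.15,0.15,0.15,0.15], "dp": [[0,0,0.15],[0.2,0,0.22],[0.4,0,0.22],[0.55,0,0.22],[0.65,0,0.22],[0.75,0,0.22],[0.75,0,0.22]], "turn": [0,0,0,0,0,0,0]}}

```text
clock: 21.8
tcp_pos: [531.2, -44.2, 21.3]
eef_rot: [[0.996, 0.087, -0.003], [0.087, -0.996, -0.0], [-0.003, -0.0, -1.0]]
wrist_force: [-8.2, -0.9, 15.6]
gripper_width: 29.1
grip_force: 30.0
```

```bash
python3 - <<'E'
from h import *
c=cam('wrist'); s=get_obs(); save(c,'w11.png'); P=s['tcp_pos']; print(tob(P),s['wrist_force'],s['gripper_width'])
f=c['frame'][:,250:262].astype(float).mean((1,2)); g=np.gradient(f); v=34+np.argmin(g[34:56]);print('front row',v,tob(onz(c,256,v+.5,45)),tob(onz(c,256,v+.5,35)))
# wedge in scene
c=cam('scene'); wood(c,8,amin=250)
E
```

```text
[-76.2  -0. ] [-9.1850417  -1.38184578 15.95049339] 28.99192318924661
front row 47 [34.8 -0.2] [36.6 -0.2]
[126.   7.] 519 c [-981.3  286.6] [333.3 211.2] ang 50.2 box [[-1169.0, 226.0], [-1007.0, 91.0], [-793.0, 347.0], [-956.0, 482.0]]
[190.  14.] 976 c [-727.   508.3] [233.8 281.6] ang 89.7 box [[-868.0, 392.0], [-587.0, 391.0], [-586.0, 625.0], [-867.0, 626.0]]
[137. 199.] 289 c [ 240.8 -270.4] [ 32.4 114. ] ang 40.8 box [[191.0, -238.0], [266.0, -324.0], [290.0, -303.0], [216.0, -217.0]]
[272. 217.] 288 c [519.6 -21.8] [69.3 63.2] ang 6.0 box [[482.0, 6.0], [488.0, -57.0], [557.0, -50.0], [551.0, 13.0]]
[ 79. 246.] 1578 c [ 305.  -464.9] [ 63.2 246. ] ang 38.0 box [[204.0, -387.0], [356.0, -581.0], [406.0, -542.0], [254.0, -349.0]]
[167. 245.] 661 c [ 437.7 -286.7] [ 30.9 182.4] ang 67.6 box [[348.0, -266.0], [516.0, -336.0], [528.0, -307.0], [359.0, -238.0]]
[291. 232.] 282 c [601.4 -14.7] [49.4 62.7] ang 5.0 box [[574.0, 14.0], [580.0, -48.0], [629.0, -44.0], [623.0, 19.0]]
```

Packer b is home (front 34.8 mm). Releasing it and moving on to the middle wedge (scene px (167,245)).

```bash
python3 - <<'E'
from h import *
go(384,-264,90,-.391)
E
```

```text
(384, -264, 90, -0.391) dp cm [-16.59  20.62  -6.82] turn 0.478 rows 4.4
```

{"api": "play_rows", "payload": {"hand": [0.15,0.6,0.6,0.6,0.6,0.6,0.6,0.6,0.6,0.6,0.6,0.6,0.6,0.6,0.6,0.6], "dp": [[-0.15,0,-0.1],[-0.15,0,-0.1],[-0.15,0,-0.1],[-0.15,0,-0.1],[-0.15,0,-0.1],[-0.15,0,-0.1],[-0.3,0,-2],[-0.6,0,-6],[-3,2,-10],[-6,6,-10],[-9.5,10,-10],[-13,15,-10],[-16.5,19,-8],[-16.6,20.6,-6.8],[-16.6,20.6,-6.8],[-16.6,20.6,-6.8]], "turn": [0,0,0,0,0,0,0,0,0.1,0.2,0.3,0.4,0.48,0.48,0.48,0.48]}}

```text
clock: 23.9
tcp_pos: [386.2, -262.8, 88.4]
eef_rot: [[0.924, -0.382, 0.0], [-0.382, -0.924, 0.0], [0.0, -0.0, -1.0]]
wrist_force: [0.4, -0.0, 0.1]
gripper_width: 55.2
grip_force: 0.0
```

```bash
python3 - <<'E'
from h import *
c=cam('wrist'); save(c,'w12.png'); s=get_obs(); print(s['tcp_pos'])
wood(c,10,amin=1000); wood(c,3,amin=1000)
a=c['frame'];cv2.imwrite('pics/w12v.png',cv2.cvtColor(a,cv2.COLOR_RGB2BGR))
E
```

```text
[ 386.28466679 -262.75086417   88.51824352]
[ 49. 112.] 4453 c [573.4 -24.8] [209.2 198.5] ang 5.1 box [[460.0, 65.0], [478.0, -133.0], [686.0, -114.0], [669.0, 83.0]]
[258. 124.] 5922 c [ 441.5 -287.7] [ 29.  163.2] ang 67.1 box [[361.0, -269.0], [511.0, -333.0], [522.0, -306.0], [372.0, -243.0]]
[  8. 136.] 1511 c [564.5 -40.6] [ 49.9 126. ] ang 59.1 box [[498.0, -30.0], [606.0, -94.0], [631.0, -51.0], [523.0, 13.0]]
[458. 180.] 6326 c [ 317.3 -478. ] [ 67.3 198.8] ang 38.4 box [[229.0, -421.0], [353.0, -577.0], [405.0, -535.0], [282.0, -379.0]]
[ 49. 112.] 4453 c [576.4 -17.5] [214.8 203.9] ang 5.1 box [[460.0, 74.0], [478.0, -129.0], [692.0, -109.0], [674.0, 94.0]]
[258. 124.] 5922 c [ 441.  -287.5] [ 29.8 167.6] ang 67.1 box [[358.0, -269.0], [512.0, -334.0], [524.0, -306.0], [370.0, -241.0]]
[  8. 136.] 1511 c [567.3 -33.7] [ 51.3 129.5] ang 59.1 box [[499.0, -22.0], [610.0, -89.0], [636.0, -45.0], [525.0, 22.0]]
[458. 180.] 6326 c [ 313.3 -483. ] [ 69.1 204.2] ang 38.4 box [[223.0, -424.0], [350.0, -584.0], [404.0, -542.0], [277.0, -382.0]]
```

View pics/w12v.png

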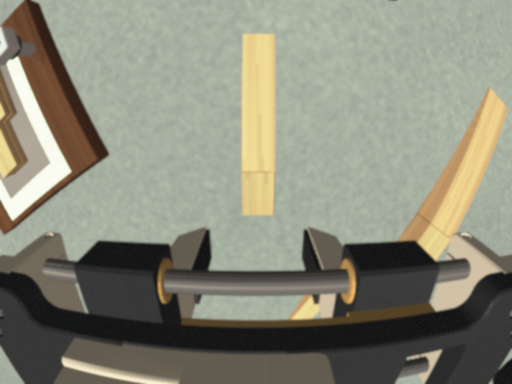

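The wrist view shows the middle wedge: thin end at (258,35), ramp/handle line at row 171, handle end at row 214, lined up with the gripper. The large wedge is at the right (455,180).

```bash
python3 - <<'E'
from h import *
c=cam('wrist'); s=get_obs(); f=c['frame'][:,252:264].astype(float).mean((1,2)); 
m=cv2.inRange(cv2.cvtColor(c['frame'],cv2.COLOR_RGB2HSV),(10,60,100),(28,255,255)); r=np.where(m[:235,258])[0]; print(r.min(),r.max())
T=onz(c,258.5,r.min(),3);S=onz(c,258,171.5,23);H=onz(c,257.5,r.max()+1,23);print(T,S,H,np.linalg.norm(T-H),np.linalg.norm(S-H))
yaw=np.arctan2((T-H)[1],(T-H)[0]);print(yaw)
u=np.array([np.cos(yaw),np.sin(yaw)]); G=(T[:2]-142*u); G2=H[:2]+18*u; print(G,G2)
G=(G+G2)/2; go(*G,-10.5,yaw); print(s['tcp_pos'])
E
```

```text
34 215
[ 518.39952656 -319.27878569    3.        ] [ 407.8031504  -273.16186194   23.        ] [ 370.54333887 -257.39693493   23.        ] 161.52651699710924 40.457712229923786
-0.396375462007478
[ 387.40929743 -264.45579899] [ 387.14773411 -264.34632761]
(np.float64(387.27851576999404), np.float64(-264.40106330090975), -10.5, np.float64(-0.396375462007478)) dp cm [0.15 0.12 9.91] turn 0.005 rows 1.6
[ 386.30797583 -262.72800911   88.5649804 ]
```

{"api": "play_rows", "payload": {"hand": [0.6,0.6,0.6,0.6,0.15,0.15,0.15,0.15,0.15,0.15,0.15,0.15,0.15], "dp": [[0.15,0.1,5],[0.15,0.1,8.5],[0.15,0.1,9.9],[0.15,0.1,9.9],[0.15,0.1,9.9],[0.15,0.1,9.9],[0.15,0.1,9.9],[0.15,0.1,9.9],[0.15,0.1,9.9],[0.15,0.1,9.9],[0.15,0.1,9.9],[0.15,0.1,6],[0.15,0.1,2]], "turn": [0.005,0.005,0.005,0.005,0.005,0.005,0.005,0.005,0.005,0.005,0.005,0.005,0.005], "force": 45}}

```text
clock: 25.62
tcp_pos: [385.9, -264.9, 68.7]
eef_rot: [[0.922, -0.388, -0.001], [-0.388, -0.922, 0.001], [-0.002, -0.001, -1.0]]
wrist_force: [0.9, -0.2, -1.8]
gripper_width: 27.6
grip_force: 45.0
```

```bash
python3 - <<'E'
from h import *
x,y=bed(-180,0);go(x,y,70,BY)
E
```

```text
(np.float64(427.696510344565), np.float64(-53.31956375451935), 70, 0.088) dp cm [ -4.36 -21.12  -0.11] turn -0.486 rows 3.4
```

{"api": "play_rows", "payload": {"hand": [0.15,0.15,0.15,0.15,0.15,0.15,0.15,0.15,0.15,0.15], "dp": [[-2,-3,-0.1],[-3.5,-8,-0.1],[-4.4,-13,-0.1],[-4.4,-18,-0.1],[-4.4,-21.1,-0.1],[-4.4,-21.1,-0.1],[-4.4,-21.1,-0.1],[-4.4,-21.1,-0.1],[-4.4,-21.1,-0.1],[-4.4,-21.1,-0.1]], "turn": [-0.08,-0.17,-0.26,-0.35,-0.44,-0.486,-0.486,-0.486,-0.486,-0.486]}}

```text
clock: 26.88
tcp_pos: [427.6, -54.0, 69.1]
eef_rot: [[0.996, 0.087, 0.0], [0.087, -0.996, -0.0], [0.0, 0.0, -1.0]]
wrist_force: [-0.9, 0.1, -1.0]
gripper_width: 27.7
grip_force: 45.0
```

```bash
python3 - <<'E'
from h import *
c=cam('wrist'); s=get_obs(); save(c,'w13.png'); P=s['tcp_pos']; print(P,tob(P),np.arctan2(s['eef_rot'][1,0],s['eef_rot'][0,0]),s['gripper_width'])
# wedge edges: print strong horizontal gradients along rows
f=cv2.cvtColor(c['frame'],cv2.COLOR_RGB2GRAY).astype(float); f=cv2.GaussianBlur(f,(1,5),0)
for v in (50,70,90,110,130,150,170,190,205):
    g=np.gradient(f[v]); print(v,[(u,round(g[u])) for u in range(200,320) if abs(g[u])>7])
x,y=bed(-180,0);go(x,y,36.5,BY)
E
```

```text
[427.64789516 -53.94883248  69.1211947 ] [-180.1   -0.6] 0.08698424213300969 26.9977487709787
50 [(200, -9), (227, 17), (228, 25), (229, 17), (280, -12), (281, -17), (282, -15), (309, 10), (310, 31), (311, 40), (312, 23)]
70 [(200, -9), (226, 7), (227, 20), (228, 26), (229, 16), (280, -10), (281, -17), (282, -16), (283, -8), (309, 9), (310, 31), (311, 41), (312, 23)]
90 [(200, -12), (226, 8), (227, 21), (228, 26), (229, 17), (280, -8), (281, -13), (282, -17), (283, -13), (309, 11), (310, 33), (311, 40), (312, 22)]
110 [(200, -18), (226, 9), (227, 21), (228, 26), (229, 17), (281, -13), (282, -18), (283, -14), (309, 20), (310, 38), (311, 32), (312, 12)]
130 [(227, -8), (228, -12), (229, -9), (281, 13), (282, 19), (283, 12)]
150 [(227, 20), (228, 34), (229, 27), (230, 11), (281, -11), (282, -22), (283, -25), (284, -17)]
170 [(227, 8), (228, 17), (229, 17), (230, 9), (281, -7), (282, -9), (283, -9)]
190 [(228, 15), (229, 19), (230, 13), (282, -11), (283, -10)]
205 [(228, 10), (229, 15), (230, 11), (282, -12), (283, -10)]
(np.float64(427.696510344565), np.float64(-53.31956375451935), 36.5, 0.088) dp cm [ 0.01 -0.06  3.26] turn -0.001 rows 0.5
```

{"api": "play_rows", "payload": {"hand": [0.15,0.15,0.15,0.15,0.15,0.15,0.15,0.15,0.15,0.15,0.15], "dp": [[0,-0.06,1.5],[0,-0.06,3],[0,-0.06,3.35],[0,-0.06,3.35],[0,-0.06,3.35],[0.8,-0.06,3.35],[1.6,-0.06,3.35],[2.4,-0.06,3.35],[3.2,-0.06,3.35],[4,-0.06,3.35],[4,-0.06,3.35]], "turn": [0,0,0,0,0,0,0,0,0,0,0]}}

```text
clock: 28.3
tcp_pos: [468.1, -49.5, 35.5]
eef_rot: [[0.996, 0.088, 0.0], [0.088, -0.996, -0.0], [0.0, 0.0, -1.0]]
wrist_force: [-0.9, -0.4, -1.6]
gripper_width: 27.6
grip_force: 45.0
```

```bash
python3 - <<'E'
from h import *
import pickle
c=cam('wrist'); s=get_obs(); save(c,'w14.png'); P=s['tcp_pos']; print(P,tob(P),s['wrist_force'])
f=c['frame'].astype(float).mean(2)
for u in (256,215,300): 
    g=np.gradient(f[:,u-3:u+4].mean(1)); print(u,[(v,round(g[v])) for v in range(0,180) if abs(g[v])>7])
c=cam('side'); pickle.dump(c,open('side_before.pkl','wb'))
E
```

```text
[467.52600809 -49.48606703  35.47576201] [-140.     0.3] [-0.1372549  -0.14009923  0.16586526]
256 [(4, -7), (5, -7), (10, 14), (11, 34), (12, 29), (13, 11)]
215 [(11, 8), (12, 23), (13, 24), (14, 11), (78, -10), (79, -22), (80, -27), (81, -11), (82, 11), (83, 14)]
300 [(3, -7), (4, -7), (11, 8), (12, 26), (13, 29), (14, 16), (79, -14), (80, -25), (81, -27), (82, -11), (83, 7), (84, 10)]
```

Free so far. I'll advance in steps and watch for contact.

{"api": "play_rows", "payload": {"hand": [0.15,0.15,0.15,0.15,0.15], "dp": [[0.4,0,0.03],[0.8,0,0.05],[1.2,0,0.05],[1.5,0,0.05],[1.5,0,0.05]], "turn": [0,0,0,0,0]}}

```text
clock: 29.02
tcp_pos: [482.7, -48.2, 35.1]
eef_rot: [[0.996, 0.088, 0.0], [0.088, -0.996, -0.0], [0.0, 0.0, -1.0]]
wrist_force: [-0.0, 0.3, -0.7]
gripper_width: 27.7
grip_force: 45.0
```

{"api": "play_rows", "payload": {"hand": [0.15,0.15,0.15,0.15], "dp": [[0.4,0,0],[0.8,0,0],[1,0,0],[1,0,0]], "turn": [0,0,0,0]}}

```text
clock: 29.52
tcp_pos: [492.7, -47.4, 35.1]
eef_rot: [[0.996, 0.088, 0.0], [0.088, -0.996, -0.0], [0.0, 0.0, -1.0]]
wrist_force: [0.8, -0.1, -1.1]
gripper_width: 27.5
grip_force: 45.0
```

{"api": "play_rows", "payload": {"hand": [0.15,0.15,0.15,0.15], "dp": [[0.4,0,0],[0.8,0,0],[1,0,0],[1,0,0]], "turn": [0,0,0,0]}}

```text
clock: 30.02
tcp_pos: [502.2, -46.4, 34.9]
eef_rot: [[0.996, 0.088, -0.001], [0.088, -0.996, 0.0], [-0.001, -0.0, -1.0]]
wrist_force: [-3.1, -0.5, -1.0]
gripper_width: 27.7
grip_force: 45.0
```

{"api": "play_rows", "payload": {"hand": [0.15,0.15,0.15,0.15], "dp": [[0.3,0,0],[0.6,0,0],[0.8,0,0],[0.8,0,0]], "turn": [0,0,0,0]}}

```text
clock: 30.52
tcp_pos: [510.5, -45.8, 35.0]
eef_rot: [[0.996, 0.088, 0.0], [0.088, -0.996, -0.0], [0.0, 0.0, -1.0]]
wrist_force: [-4.5, 0.1, -1.4]
gripper_width: 27.9
grip_force: 45.0
```

Contact began near x≈500. I'll push on about 18 mm more.

{"api": "play_rows", "payload": {"hand": [0.15,0.15,0.15,0.15,0.15,0.15], "dp": [[0.3,0,0],[0.6,0,0],[0.9,0,0],[1.2,0,0],[1.2,0,0],[1.2,0,0]], "turn": [0,0,0,0,0,0]}}

```text
clock: 31.28
tcp_pos: [522.0, -44.7, 34.9]
eef_rot: [[0.996, 0.088, -0.001], [0.088, -0.996, 0.0], [-0.001, -0.0, -1.0]]
wrist_force: [-5.2, -1.0, -0.3]
gripper_width: 27.8
grip_force: 45.0
```

```bash
python3 - <<'E'
from h import *
import pickle
s=get_obs(); P=s['tcp_pos']; print(P,tob(P),s['wrist_force'])
c1=cam('side'); c0=pickle.load(open('side_before.pkl','rb'))
# bar/block shift between frames vs fixed post knobs: phase correlation on two patches
b=bed(0,0)
def patch(c,P,h=(5,5)):
    u,v=proj(c,P).round().astype(int); return c['frame'][v-h[1]:v+h[1]+1,u-h[0]:u+h[0]+1],u,v
for n,y,z in [('bar',30,63),('bar',-30,63),('bar',50,63),('blockL',68,63),('peg',28,45)]:
    x,yy=bed(41 if n=='peg' else 0,y); t,u,v=patch(c0,[x,yy,z],(4,5))
    big=c1['frame'][v-12:v+13,u-4:u+5]; S=8
    t=cv2.resize(t,None,fx=S,fy=S,interpolation=cv2.INTER_CUBIC);big=cv2.resize(big,None,fx=S,fy=S,interpolation=cv2.INTER_CUBIC)
    r=cv2.matchTemplate(big,t,cv2.TM_CCOEFF_NORMED); k=np.unravel_index(r.argmax(),r.shape); print(n,y,'dv',k[0]/S-7,r.max().round(3),'px per mm',(proj(c0,[x,yy,z+10])-proj(c0,[x,yy,z]))/10)
E
```

```text
[521.96913014 -44.65360755  34.93859623] [-85.3   0.3] [-5.16567248 -0.99690279 -0.26523955]
bar 30 dv -1.0 0.901 px per mm [-0.01861063 -0.24377874]
bar -30 dv -7.0 0.486 px per mm [-0.014935  -0.2385303]
bar 50 dv -0.75 0.945 px per mm [-0.01994801 -0.24555718]
blockL 68 dv -0.75 0.963 px per mm [-0.02120389 -0.24716941]
peg 28 dv 0.0 0.963 px per mm [-0.02226554 -0.23848483]
```

{"api": "play_rows", "payload": {"hand": [0.15,0.15,0.15,0.15,0.15,0.15], "dp": [[0.3,0,0.02],[0.6,0,0.03],[0.8,0,0.03],[0.8,0,0.03],[0.8,0,0.03],[0.8,0,0.03]], "turn": [0,0,0,0,0,0]}}

```text
clock: 32.08
tcp_pos: [529.0, -44.0, 34.8]
eef_rot: [[0.996, 0.088, -0.002], [0.088, -0.996, 0.0], [-0.002, -0.0, -1.0]]
wrist_force: [-8.7, -0.5, 2.4]
gripper_width: 27.7
grip_force: 45.0
```

```bash
python3 - <<'E'
from h import *
import pickle
s=get_obs(); P=s['tcp_pos']; print(P,tob(P),s['wrist_force'],s['torque'])
c1=cam('side'); c0=pickle.load(open('side_before.pkl','rb'))
for n,y,z in [('bar',30,63),('bar',50,63),('blockL',68,63),('peg',28,45)]:
    x,yy=bed(41 if n=='peg' else 0,y); u,v=proj(c0,[x,yy,z]).round().astype(int); S=8
    t=cv2.resize(c0['frame'][v-5:v+6,u-4:u+5],None,fx=S,fy=S,interpolation=cv2.INTER_CUBIC);big=cv2.resize(c1['frame'][v-12:v+13,u-4:u+5],None,fx=S,fy=S,interpolation=cv2.INTER_CUBIC)
    r=cv2.matchTemplate(big,t,cv2.TM_CCOEFF_NORMED); k=np.unravel_index(r.argmax(),r.shape); print(n,y,'mm',(7-k[0]/S)/.245,r.max().round(3))
c=cam('wrist'); save(c,'w15.png')
m=cv2.inRange(cv2.cvtColor(c['frame'],cv2.COLOR_RGB2HSV),(13,50,90),(30,255,255))
f=c['frame'].astype(float).mean(2)
for v in (60,68,150,170,185):
    g=np.gradient(f[v]); print(v,[(u,round(g[u])) for u in range(190,330) if abs(g[u])>9])
for u in (210,306,240,272):
    g=np.gradient(f[:,u-2:u+3].mean(1)); print(u,[(v,round(g[v])) for v in range(20,215) if abs(g[v])>9])
for v in (44,46,48,50,195,198,201): print(v,tob(onz(c,256,v,45)))
E
```

```text
[529.02981369 -43.95073639  34.80156719] [-78.2   0.4] [-8.72763923 -0.46150948  2.42573497] [-0.07054031  1.46358896 -0.02848031]
bar 30 mm 5.1020408163265305 0.86
bar 50 mm 4.081632653061225 0.912
blockL 68 mm 4.081632653061225 0.939
peg 28 mm -0.5102040816326531 0.921
60 [(205, -22), (206, -29), (207, -15), (228, 9), (312, 25), (313, 23)]
68 [(205, -18), (206, -25), (207, -15), (311, 11), (312, 22), (313, 16)]
150 [(190, -13), (191, -34), (192, -39), (193, -20), (206, 12), (207, 10), (308, -17), (309, -24), (310, -11), (319, 17), (320, 38), (321, 34), (322, 13)]
170 [(191, -10), (192, -35), (193, -47), (194, -23), (206, 14), (207, 15), (307, -16), (308, -20), (309, -10), (318, 16), (319, 35), (320, 34), (321, 16)]
185 [(192, -12), (193, -36), (194, -44), (195, -21), (228, 15), (229, 21), (230, 15), (317, 12), (318, 32), (319, 36), (320, 18)]
210 [(25, 20), (26, 30), (27, 29), (28, 20), (29, 12), (41, -14), (42, -21), (43, -24), (44, -21), (45, -12), (47, 13), (48, 28), (49, 25), (50, 10), (89, -12), (92, 11), (93, 9), (126, -9), (129, 11), (130, 20), (131, 14), (184, -12), (185, -12)]
306 [(24, 24), (25, 41), (26, 37), (27, 18), (43, -14), (44, -29), (45, -35), (46, -23), (48, 17), (49, 35), (50, 28), (51, 11), (89, -15), (90, -14), (92, 9), (93, 9), (130, 21), (131, 21), (132, 9), (184, -10), (185, -13)]
240 [(88, -13), (89, -14), (92, 9), (129, 25), (130, 25), (131, 9)]
272 [(88, -15), (89, -17), (92, 10), (129, 24), (130, 27), (131, 12)]
44 [37.2  0.3]
46 [36.1  0.3]
48 [34.9  0.3]
50 [33.7  0.3]
195 [-50.7   0.3]
198 [-52.6   0.3]
201 [-54.5   0.3]
```

{"api": "play_rows", "payload": {"hand": [0.15,0.15,0.15,0.15], "dp": [[0.1,0,0],[0.1,0,0],[0.1,0,0],[0.1,0,0]], "turn": [0,0,0,0]}}

```text
clock: 32.67
tcp_pos: [529.8, -43.9, 34.8]
eef_rot: [[0.996, 0.088, -0.003], [0.088, -0.996, 0.0], [-0.003, -0.0, -1.0]]
wrist_force: [-9.0, -1.1, 2.7]
gripper_width: 27.7
grip_force: 45.0
```

```bash
python3 - <<'E'
from h import *
s=get_obs(); print(s['tcp_pos'],s['wrist_force'],s['gripper_width'],s['grip_force'],s['joint_velocities'].round(4)); print(hand_in())
E
```

```text
[529.75653265 -43.87769716  34.82126694] [-8.96620713 -1.08671009  2.72055686] 27.71344972211647 44.965887665748596 [ 0.0014  0.0006 -0.0003  0.0009 -0.0008 -0.0016]
the job is handed in; nothing more can be done
None
```

I handed the job in at about 33 s, but no pass or fail came back: both packers are home against the pegs, the wedge is still gripped on top of them, and the bar is raised about 4.5 mm by camera estimate.

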